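# Draw the sample guard's sash shut with the hook pole

## Robot

A 7-joint arm with a two-finger parallel gripper is mounted at the origin on the work surface. World frame = base frame: x ahead of the robot, y to its left, z up, the work surface at z = 0. Lengths are in m, angles in rad, forces in N, time in s.
With the tool pointing down it reaches from about 0.35 to 0.9 m from the base axis. Payload 8.1 kg.
Tool frame: the origin (TCP) lies midway between the tips of the shut fingers; the grasp point (between the pads) lies 19 mm behind it; z points along the fingers, y is the direction in which the jaws open and shut (so a half turn about z gives the same grasp; the last joint's range is limited). The gripper opens to 92 mm and grips with 3 to 60 N. Pads are 19 mm wide; open, the fingers measure 130 mm over their backs; the gripper's body (75 mm by 190 mm) begins 47 mm behind the grasp point.
Start: joints at [-1.276, 0.434, 0.025, 1.573, -0.012, 1.134, -0.075], TCP at [0.242, 0.576, 0.227] pointing down, gripper open.
Joint ranges: [-2.62, 2.62], [-0.44, 2.09], [-1.27, 1.32], [0.08, 2.57], [-1.32, 4.46], [0.12, 2], [-2.74, 2.74]. Speed limits (rad/s): [2.22, 2.22, 3.01, 3.01, 3.14, 3.14, 3.14].

## Interface

Orientations are given as a rotation vector (axis times angle).
In Python, from cell import monitor, get_image, get_calibration, workorder, look_for, masks_of gives the robot as it stands.
- The arm moves only by the shell command python3 -m crank 'ROWS' [FORCE]. ROWS is JSON, a list of rows, each a list of 3 entries, a list of its own where there are three numbers: the shift along the tool's x, y, z in cm, then the turn about the tool's z in degrees, then the closure in counts, from 0 (fully open) to 255 (shut). A call has 1 to 5 rows; each row shifts and turns the commanded pose from where the row before left it, along the tool's axes as they then stand; what a row does not reach is not made up. A row lasts 1/10 s, in which the tool goes at most 50 mm and 8.59 degrees, less where a joint would pass 70% of its speed; a pose out of reach is approached as far as the arm can. A call with a gripper value outside its range is refused whole. The fingers move at their own pace and stop on an object; FORCE is the grip in N (left out, the last holds). Time passes only in rows, so rows that do not move let the fingers close. It gives the time, the measured TCP pose, the force and the opening at its end, in the units of the state.
- monitor.observe(): the state, without advancing time (a new reading comes with each control period).
- get_image(name): name is "scene" or "top" or "wrist"; returns (picture, depth): 384x512x3 uint8, red, green, blue; 384x512 float32, m along the optical axis (not along the pixel's ray), 0 where there is no reading.
- get_calibration(name): a dict with "fx", "fy", "cx", "cy" (pixels), "D" ([k1, k2, p1, p2, k3] as OpenCV has them; the pictures are not rectified), "R" (3x3) and "t" (3): a world point X has camera coordinates R X + t. Camera axes: x right, y down, z forward; pixel columns grow to the right and rows downward; lengths in m; the calibration is good to about 2 mm. A picture is of the moment at which its call begins: read the wrist's pose just before it. get_calibration takes no time and is no camera call; for the wrist camera it gives the pose at the moment of the call.
- workorder.sign_off(): hands the job in, once; it reports no verdict.
Trained networks look in the newest picture that a camera, given by its name, has taken for a name from the list of things; names that differ only in an ending like _2 or _b are one class to them, and where a whole thing is asked for, a point or a joint stands for the part that bears it (a point fixed in the world has none). Each returns a list of dicts, best first, with "score" (0 to 1); they miss things now and then, are a little off and sometimes report something else, mostly with a low value. They report only what shows in the picture. A call takes as long as a camera call.
- look_for(label, camera): "location" ([x, y, z] in m, in world coordinates, good to about 4 mm: the middle of the surface that is visible of it).
- masks_of(label, camera): "region" (384x512 bool, what is visible of it).
The state is a dict: "clock": time; "joints": joint angles; "dq": joint speeds; "joint_efforts": joint torques, N m; "position": TCP position; "ee_rot": TCP orientation; "force": force on the tool from outside, world axes, zero at the start; "ft_torque": the same for the moment, N m; "width": opening from 0.0 (shut) to 1.0 (fully open).
Only numpy, scipy, OpenCV 4.12 (cv2) and the standard library are available. Lean on these libraries where they do the work, as an engineer would, in place of code of your own. Each camera call takes 0.05 s, during which the arm holds its last target.

## Task

Take the hook pole from its stand, drop its hook into the ring on top of the sample guard's raised clear sash and draw the sash gently down along its slope until it is fully shut, which only its stop tells, then keep pulling with about 12 to 15 N for half a second to seat it; more than 20 N on the ring is too much. Unhook, leaving the sash shut, and lay the pole back in its stand, hook forward and pointing down. Move the sash only by the hook in its ring, do not touch it with the hand, and leave everything else on the bench where it is.

Things in the scene. Friction and masses are not known exactly. Their poses are not given: they have to be found in the camera images.
- grip (a point): Centre of the pole's black flat-sided hand grip: 64 mm long along x, 24 mm wide along y, 30 mm tall along z. The pole's centre of mass lies within 15 mm of it. At the start the pole lies level in its stand, hook forward and pointing down, up to 8 mm off the stand's middle lengthwise.
- pole: The pole, loose, 0.2 kg; origin and axes as grip. A 12 mm square aluminium bar along x, from 95 mm behind the origin to 115 mm ahead; an 8 mm round steel neck on the bar's axis goes on to x = +145 mm and there turns straight down (-z) into the hook, an 8 mm round pin whose tip ends 32 mm below the bar's axis.
- hook_tip (a point): Lowest point of the pole's hook: 145 mm ahead (+x) and 32 mm below (-z) of grip; same axes.
- ring (a point): Centre of the steel ring on the sash's top rail; moves with the sash. It lies flat (hole axis z, up): hole 18 mm wide, wire 7 mm thick, 32 mm outside; a short arm at its +x side bears it. x points level into the guard, away from the robot's side; y along the sash. The ring stands on the robot's side of the slanted sash; 38 mm are free below its centre.
- sash: The clear sash, 240 mm wide, 170 mm long; origin and axes as ring. It slides on rails at 45 degrees: as it closes, the ring moves equally down and towards -x of ring, 90 to 120 mm in all. Stiff rails hold it wherever it is left; drawing it takes about 3 to 8 N along the rails. Where it meets its hard stop varies: the ring is then 229 to 241 mm above the table; only feel tells.
- rest (a point): Where grip lies when the pole is in its stand, 65 mm above the table; x along the stand, to the hook's end. The fixed stand: grey base 200 x 60 x 8 mm, two forks 68 mm before and behind this point, 16 mm thick, slots 18 mm wide with flared mouths, tops 90 mm above the table, that carry the square bar. The grip fits between them with 56 mm to spare lengthwise in all, 28 mm each way.
- tube_rack: Bystander, to be left alone: blue block with sample tubes, 100 x 100 x 40 mm, standing on the floor of the guard behind the sash (the guard: fixed open frame 270 mm wide, 360 mm deep, its top bars 343 mm above the table). Origin at its underside's centre.
- tip_box: Bystander, to be left alone: yellow box with clear lid, 85 x 120 x 68 mm. Origin at its underside's centre.
- bottle: Bystander, to be left alone: amber bottle, 60 mm wide, 150 mm tall. Origin at its underside's centre.
- beaker: Bystander, to be left alone: glass beaker, 70 mm wide, 90 mm tall. Origin at its underside's centre.
- sample_box: Bystander, to be left alone: clear box with white lid, 120 x 80 x 53 mm. Origin at its underside's centre.
- pen_cup: Bystander, to be left alone: blue plastic cup, 72 mm wide, 100 mm tall. Origin at its underside's centre.
- marker: Bystander, to be left alone: black marker lying on the table, 14 mm thick, 130 mm long.

How it is judged:
By the outcome, as a careful person would: the job done as asked, in the order asked, and still so for the second after the job is handed in, with the robot touching nothing.
It also fails if it takes over 72 s, if anything falls off the work surface, if the arm or the gripper's body presses on something with over 40 N, if the wrist force passes 120 N, or if a joint passes its speed limit or range.

## Working session

There is one attempt and no reset: what is moved stays moved. The work goes in short steps, Python scripts to look and compute and a shell command to move; the robot and the scene stay as the last step left them, time stands still between calls to the robot, and variables do not carry over. Pictures are saved under pics/ and viewed, and the job is handed in when it is done.

```bash
ls; mkdir -p pics; python3 - <<'E'
from cell import monitor, get_image, get_calibration, look_for
import cv2
s=monitor.observe();print(s)
for c in ["scene","top"]:
    im,d=get_image(c);cv2.imwrite(f"pics/{c}0.png",im[:,:,::-1])
    k=get_calibration(c);print(c,k)
    for l in ["grip","ring","rest","hook_tip","sash"]:
        print(l,[(round(q["score"],2),q["location"]) for q in look_for(l,c)][:3])
E
```

```text
pics
{'clock': 0.0, 'joints': array([-1.27561437,  0.43521909,  0.02499141,  1.57408292, -0.01161597,
        1.13400711, -0.07512393]), 'dq': array([ 0.00146554,  0.00158774,  0.0004744 ,  0.00019636,  0.0009841 ,
       -0.00093656, -0.00026859]), 'joint_efforts': array([ 1.03669910e-03, -6.67847013e+01,  9.85164978e-01, -3.14472771e+01,
       -6.05802611e-02,  4.24599834e-02,  1.76303006e-04]), 'position': array([0.24196981, 0.57570901, 0.22595309]), 'ee_rot': array([-6.20868354e-01, -3.07945035e+00,  2.45228906e-03]), 'force': array([-0.31458555, -0.29130742,  0.05856985]), 'ft_torque': array([ 0.03350891,  0.02834175, -0.00605495]), 'width': 0.9987043263767963}
scene {'fx': 383.2434602825423, 'fy': 383.2434602825423, 'cx': 260.5095524011034, 'cy': 192.505713838675, 'D': array([-0.04782278,  0.        ,  0.        ,  0.        ,  0.        ]), 'R': array([[-0.81227208,  0.58324976, -0.00581258],
       [ 0.45289852,  0.62439399, -0.63640795],
       [-0.36755544, -0.51956891, -0.77133076]]), 't': array([ 0.44846801, -0.09357362,  1.70586504])}
grip [(0.5, [0.5344, -0.3552, 0.071
[... 197 characters left out ...]
6])]
top {'fx': 497.77766442020845, 'fy': 497.77766442020845, 'cx': 258.1188105799385, 'cy': 189.27431153223839, 'D': array([0.07295212, 0.        , 0.        , 0.        , 0.        ]), 'R': array([[ 2.40085880e-02, -9.99711751e-01,  4.91960647e-05],
       [-9.97971125e-01, -2.39696886e-02, -5.89837990e-02],
       [ 5.89679762e-02,  1.36702148e-03, -9.98258939e-01]]), 't': array([-0.05361815,  0.52115011,  1.68281776])}
grip [(0.75, [0.5247, -0.3612, 0.0682])]
ring [(0.84, [0.649, 0.0219, 0.2471]), (0.7, [0.5247, -0.3617, 0.0688]), (0.31, [0.3942, -0.1136, 0.0699])]
rest [(0.62, [0.5126, -0.351, 0.0053])]
hook_tip [(0.85, [0.5258, -0.361, 0.0678]), (0.49, [0.3525, 0.347, 0.0565])]
sash []
```

View pics/scene0.png

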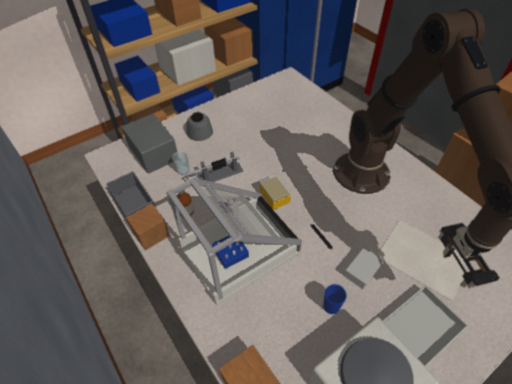

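View pics/top0.png

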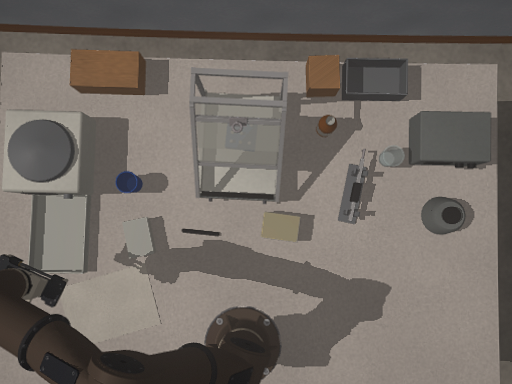

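```bash
python3 - <<'E'
import cv2,numpy as np
im=cv2.imread("pics/top0.png")
a=cv2.resize(im[60:210,180:300],None,fx=4.5,fy=4,interpolation=cv2.INTER_CUBIC)
cv2.imwrite("pics/c1.png",cv2.resize(im[60:210,180:300],(480,600),interpolation=cv2.INTER_CUBIC))
cv2.imwrite("pics/c2.png",cv2.resize(im[130:240,310:430],(648,594),interpolation=cv2.INTER_CUBIC))
im=cv2.imread("pics/scene0.png")
cv2.imwrite("pics/c3.png",cv2.resize(im[140:300,150:310],(600,600),interpolation=cv2.INTER_CUBIC))
E
```

```text
(no output)
```

View pics/c1.png

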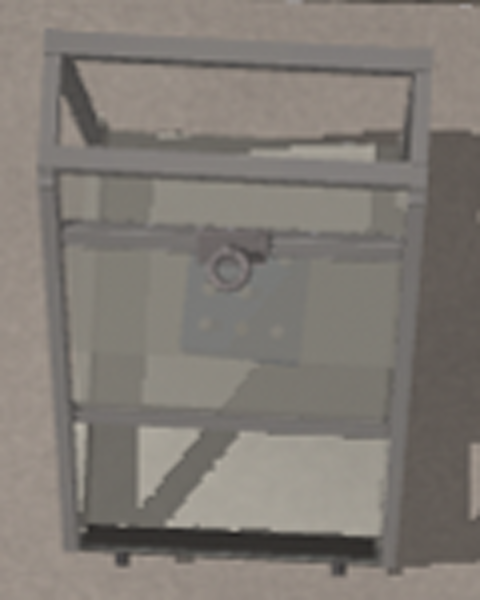

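View pics/c2.png

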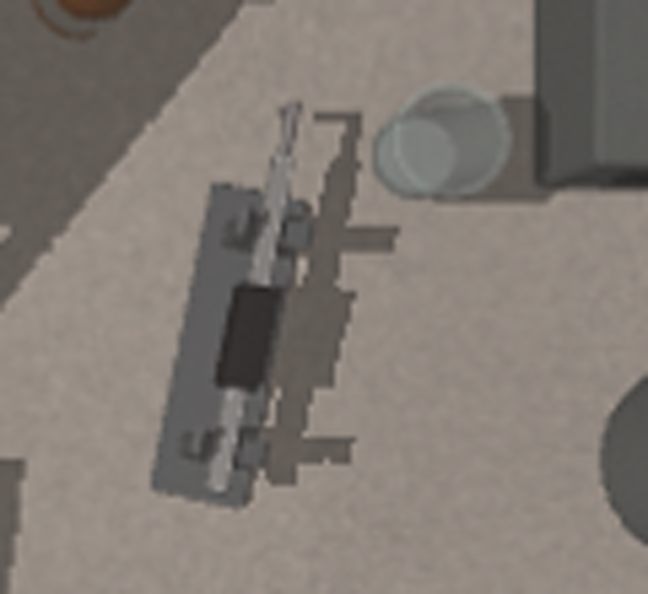

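View pics/c3.png

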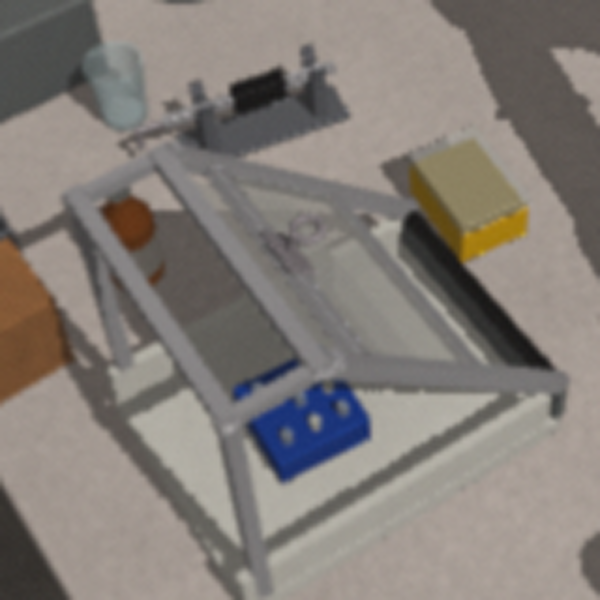

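```bash
cat > h.py <<'E'
import numpy as np,cv2
from scipy.spatial.transform import Rotation as Ro
from cell import monitor, get_image, get_calibration, look_for, masks_of
def ray(k,px):
    K=np.array([[k['fx'],0,k['cx']],[0,k['fy'],k['cy']],[0,0,1]])
    p=cv2.undistortPoints(np.array([[px]],float),K,k['D'])[0,0]
    R=np.array(k['R']);t=np.array(k['t'])
    return -R.T@t, R.T@np.array([p[0],p[1],1.])
def onplane(k,px,z):
    o,d=ray(k,px); return o+d*(z-o[2])/d[2]
def tri(*rays):
    A=0;b=0
    for o,d in rays:
        d=d/np.linalg.norm(d);P=np.eye(3)-np.outer(d,d);A=A+P;b=b+P@o
    x=np.linalg.solve(A,b)
    return x,[np.linalg.norm((np.eye(3)-np.outer(d/np.linalg.norm(d),d/np.linalg.norm(d)))@(x-o)) for o,d in rays]
def proj(k,X):
    K=np.array([[k['fx'],0,k['cx']],[0,k['fy'],k['cy']],[0,0,1]])
    return cv2.projectPoints(np.array(X,float).reshape(-1,3),cv2.Rodrigues(np.array(k['R']))[0],np.array(k['t']),K,k['D'])[0][:,0]
def st():
    s=monitor.observe();R=Ro.from_rotvec(s['ee_rot']).as_matrix()
    yaw=np.degrees(np.arctan2(R[1,1],R[0,1]))  # tool y yaw
    print('t%.2f'%s['clock'],'p',np.round(s['position'],4),'yawY %.2f'%yaw,'tilt',np.round(R[:,2],3),'f',np.round(s['force'],2),'tq',np.round(s['ft_torque'],2),'w %.3f'%s['width']);return s,R,yaw
def go(target,yaw=None):
    s,R,y=st();d=R.T@(np.array(target)-s['position'])*100
    print('shift cm',np.round(d,2), 'turn', None if yaw is None else round(-((yaw-y+180)%360-180),2))
E
python3 - <<'E'
from h import *
k=get_calibration("top");ks=get_calibration("scene")
f=lambda x,y:(310+x*120/648,130+y*110/594)
print('gripcorners',[np.round(onplane(k,f(*p),0.08),4) for p in [(236,285),(282,291),(262,391),(217,385)]])
for n,p,z in [('pin',(291,104),.065),('rear',(218,490),.071),('front',(265,280),.071)]: print(n,np.round(onplane(k,f(*p),z),4))
for p in [(212,183),(300,200),(245,508),(150,490)]: print('base',np.round(onplane(k,f(*p),.008),4))
r=tri(ray(k,(237.25,127)),ray(ks,(231.3,201.9)));print('ring',r)
g=lambda x,y:(180+x/4,60+y/4)
for p in [(45,43),(432,58),(40,165),(425,178)]: print('frame',np.round(onplane(k,g(*p),.343),4))
s=st()
c=get_calibration("wrist");print(c['R'],c['t'],c['fx'])
E
```

```text
gripcorners [array([ 0.5473, -0.3536,  0.08  ]), array([ 0.5443, -0.3814,  0.08  ]), array([ 0.4834, -0.3701,  0.08  ]), array([ 0.4863, -0.343 ,  0.08  ])]
pin [ 0.6606 -0.3885  0.065 ]
rear [ 0.423 -0.346  0.071]
front [ 0.5515 -0.3729  0.071 ]
base [ 0.6174 -0.3513  0.008 ]
base [ 0.6078 -0.4069  0.008 ]
base [ 0.4121 -0.3747  0.008 ]
base [ 0.4219 -0.3149  0.008 ]
ring (array([0.67950413, 0.02216646, 0.31197178]), [np.float64(0.0005696194381419226), np.float64(0.0005696194381420225)])
frame [0.828 0.152 0.343]
frame [ 0.8243 -0.1169  0.343 ]
frame [0.7427 0.153  0.343 ]
frame [ 0.7403 -0.1139  0.343 ]
t0.60 p [0.2421 0.5762 0.2267] yawY 67.21 tilt [ 0.  0. -1.] f [-0.    0.47 -0.14] tq [ 0.    0.   -0.02] w 0.997
[[ 3.88420303e-01  9.21482312e-01  1.27573616e-04]
 [ 8.91854610e-01 -3.75966545e-01  2.51484615e-01]
 [ 2.31786587e-01 -9.75679531e-02 -9.67861288e-01]] [-0.62400799 -0.030191    0.39025117] 297.59757845489037
```

```bash
python3 -m crank '[[[0,0,-2],-6.25,0],[[0,0,-1],-6.25,0]]' 40; python3 -c "
from h import *
go([0.515,-0.362,0.22],79.7)"
```

```text
clock: 0.8
position: [0.2422, 0.5765, 0.2579]
ee_rot: [0.275, 3.129, 0.001]
force: [0.3, 0.0, 0.4]
width: 0.998
t0.80 p [0.2422 0.5765 0.2579] yawY 79.95 tilt [ 0.     0.001 -1.   ] f [0.29 0.   0.39] tq [-0.01  0.02  0.05] w 0.998
shift cm [-43.24 -87.65   3.72] turn 0.25
```

```bash
for i in 1; do python3 -m crank '[[[-2.16,-4.38,0],0,0],[[-2.16,-4.38,0],0,0],[[-2.16,-4.38,0],0,0],[[-2.16,-4.38,0],0,0],[[-2.16,-4.38,0],0,0]]'; done; python3 -m crank '[[[-2.16,-4.38,0],0,0],[[-2.16,-4.38,0],0,0],[[-2.16,-4.38,0],0,0],[[-2.16,-4.38,0],0,0],[[-2.16,-4.38,0],0,0]]'; python3 -m crank '[[[-2.16,-4.38,0],0,0],[[-2.16,-4.38,0],0,0],[[-2.16,-4.38,0],0,0],[[-2.16,-4.38,0],0,0]]';  python3 -c "
from h import *
go([0.515,-0.362,0.22],79.7)"
```

```text
clock: 1.3
position: [0.3096, 0.3395, 0.2569]
ee_rot: [0.282, 3.129, 0.001]
force: [1.5, -0.1, 0.0]
width: 1.003
clock: 1.8
position: [0.3766, 0.1047, 0.2571]
ee_rot: [0.282, 3.128, 0.002]
force: [1.2, -0.5, -0.3]
width: 1.003
clock: 2.2
position: [0.4303, -0.0832, 0.2572]
ee_rot: [0.281, 3.128, 0.001]
force: [1.2, 0.1, -0.1]
width: 1.0
t2.20 p [ 0.4303 -0.0832  0.2572] yawY 79.72 tilt [ 0.001  0.    -1.   ] f [ 1.23  0.14 -0.1 ] tq [ 0.04 -0.08  0.03] w 1.000
shift cm [-13.3  -25.93   3.72] turn 0.02
```

```bash
python3 -m crank '[[[-2.2,-4.32,0],0,0],[[-2.2,-4.32,0],0,0],[[-2.2,-4.32,0],0,0],[[-2.2,-4.32,0],0,0],[[-2.2,-4.32,0],0,0]]'; python3 -m crank '[[[-2.2,-4.32,1.5],0,0],[[0,0,2],0,0],[[0,0,0],0,0]]';  python3 - <<'E'
from h import *
go([0.515,-0.362,0.22],79.7)
k=get_calibration("wrist");im,d=get_image("wrist")
cv2.imwrite("pics/w1.png",im[:,:,::-1]);np.savez("w1.npz",im=im,d=d,**k)
for l in ["grip","hook_tip","rest"]: print(l,[(round(q["score"],2),q["location"]) for q in look_for(l,"wrist")][:3])
E
```

```text
clock: 2.7
position: [0.5003, -0.3151, 0.2568]
ee_rot: [0.28, 3.128, 0.0]
force: [1.1, 0.9, 0.5]
width: 1.0
clock: 3.0
position: [0.5119, -0.3595, 0.219]
ee_rot: [-0.285, -3.124, -0.002]
force: [-0.2, 0.8, -0.3]
width: 0.998
t3.00 p [ 0.5119 -0.3595  0.219 ] yawY 79.58 tilt [-0.005  0.002 -1.   ] f [-0.16  0.78 -0.25] tq [ 0.15 -0.   -0.01] w 0.998
shift cm [-0.35 -0.19 -0.1 ] turn -0.12
grip [(0.7, [0.5086, -0.3563, 0.0792])]
hook_tip [(0.63, [0.5092, -0.3581, 0.0786])]
rest [(0.74, [0.4944, -0.358, 0.008])]
```

View pics/w1.png

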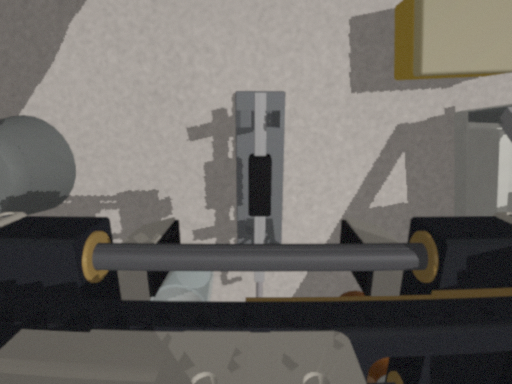

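```bash
python3 - <<'E'
from h import *
k=dict(np.load("w1.npz"))
im=k['im'];print('cam',-k['R'].T@k['t'], 'axis',k['R'][2])
cv2.imwrite("pics/w1c.png",cv2.resize(im[80:250,220:300,::-1],None,fx=3.5,fy=3.5,interpolation=cv2.INTER_CUBIC))
m=masks_of("grip","wrist")[0]["region"];ys,xs=np.nonzero(m)
print(xs.min(),xs.max(),ys.min(),ys.max(),xs.mean(),ys.mean())
for p in [(249,154),(271,154),(271,215),(249,215),(260,184.5)]: print(np.round(onplane(k,p,.08),4))
for p in [(260,92),(260.5,155)]: print('bar',np.round(onplane(k,p,.071),4))
for p in [(236,92),(284.5,92)]: print('base',np.round(onplane(k,p,.008),4))
E
```

```text
cam [ 0.44514495 -0.34812414  0.37802002] axis [ 0.24295533 -0.04383985 -0.96904632]
248 271 93 296 259.14636957356896 179.7410679984633
[ 0.4807 -0.3653  0.08  ]
[ 0.4847 -0.3436  0.08  ]
[ 0.5482 -0.3547  0.08  ]
[ 0.544  -0.3776  0.08  ]
[ 0.5136 -0.3602  0.08  ]
bar [ 0.4234 -0.3435  0.071 ]
bar [ 0.485  -0.3543  0.071 ]
base [ 0.4137 -0.3706  0.008 ]
base [ 0.4242 -0.3138  0.008 ]
```

View pics/w1c.png

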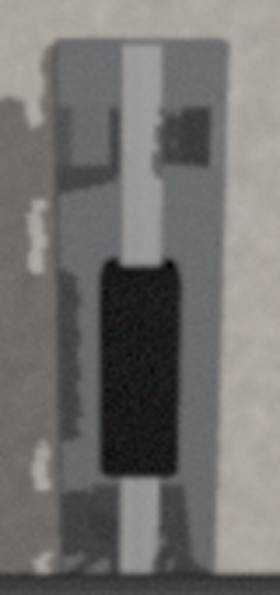

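```bash
python3 -c "
from h import *
go([0.5268,-0.3631,0.046],79.6)"
```

```text
t3.25 p [ 0.5142 -0.3582  0.2233] yawY 79.80 tilt [ 0.002 -0.    -1.   ] f [ 0.46  0.03 -0.67] tq [ 0.01 -0.02  0.08] w 1.002
shift cm [-1.3  -0.26 17.73] turn 0.2
```

```bash
python3 -m crank '[[[-1.3,-0.26,4],0,0],[[0,0,4],0,0],[[0,0,4],0,0],[[0,0,1],0,0],[[0,0,0],0,0]]'; python3 - <<'E'
from h import *
go([0.5268,-0.3631,0.046],79.6)
k=get_calibration("wrist");im,d=get_image("wrist")
cv2.imwrite("pics/w2.png",im[:,:,::-1])
E
```

```text
clock: 3.75
position: [0.5256, -0.363, 0.0918]
ee_rot: [-0.28, -3.128, -0.002]
force: [-0.1, -0.3, 0.7]
width: 1.0
t3.75 p [ 0.5256 -0.363   0.0918] yawY 79.75 tilt [-0.001  0.001 -1.   ] f [-0.1  -0.27  0.66] tq [ 0.02 -0.05  0.02] w 1.000
shift cm [-0.12  0.01  4.58] turn 0.15
```

View pics/w2.png

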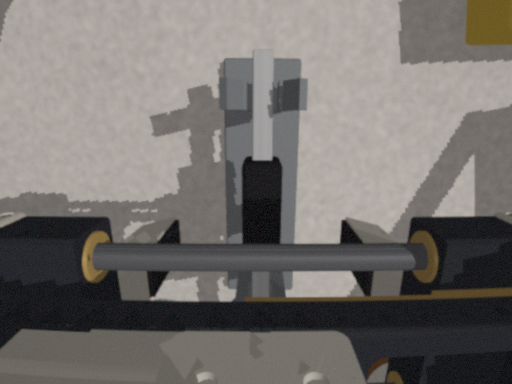

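The pole lies centred between the open fingers (bar at column 262, finger midpoint also about 262), aligned with the tool. I'm going down and gripping.

```bash
python3 -m crank '[[[-0.1,0,2.5],0,0],[[0,0,2.1],0,0],[[0,0,0],0,0],[[0,0,0],0,150],[[0,0,0],0,255]]' 60;python3 -m crank '[[[0,0,0],0,255],[[0,0,0],0,255],[[0,0,0],0,255],[[0,0,0],0,255],[[0,0,0],0,255]]' 60; python3 -c "
from h import *
go([0.5268,-0.3631,0.046],79.6)"
```

```text
clock: 4.3
position: [0.5279, -0.3651, 0.0483]
ee_rot: [0.282, 3.126, -0.002]
force: [0.0, -0.2, -0.2]
width: 0.87
clock: 4.8
position: [0.5267, -0.3642, 0.0459]
ee_rot: [-0.282, -3.129, -0.0]
force: [0.3, -0.0, -0.3]
width: 0.44
t4.80 p [ 0.5267 -0.3642  0.0459] yawY 79.70 tilt [-0.  0. -1.] f [ 0.26 -0.05 -0.3 ] tq [-0.02 -0.   -0.  ] w 0.440
shift cm [ 0.01  0.11 -0.01] turn 0.1
```

```bash
python3 -m crank '[[[0,0,0],0,255],[[0,0,0],0,255],[[0,0,0],0,255],[[0,0,0],0,255]]' 60; python3 -m crank '[[[0,0,-0.5],0,255],[[0,0,-1],0,255],[[0,0,-2],0,255],[[0,0,-3],0,255],[[0,0,0],0,255]]' 60;  python3 -c "
from h import *
st()"
```

```text
clock: 5.2
position: [0.5267, -0.364, 0.0459]
ee_rot: [-0.282, -3.129, -0.001]
force: [0.3, 1.0, 0.3]
width: 0.26
clock: 5.7
position: [0.5284, -0.3663, 0.1155]
ee_rot: [0.282, 3.123, -0.005]
force: [0.3, -0.7, -3.2]
width: 0.256
t5.70 p [ 0.5284 -0.3663  0.1155] yawY 79.67 tilt [ 0.005 -0.004 -1.   ] f [ 0.32 -0.74 -3.24] tq [-0.07 -0.1   0.05] w 0.256
```

```bash
python3 -m crank '[[[0,0,-5],0,255],[[0,0,-5],0,255],[[0,0,-5],0,255],[[0,0,-5],0,255],[[0,0,-5],0,255]]' 60; python3 -m crank '[[[0,0,-3],-3,255],[[0,0,0],-3,255],[[0,0,0],-3.5,255]]';  python3 - <<'E'
from h import *
go([0.5465,0.0236,0.40],89.4)
for c in ["scene","top","wrist"]:
    im,d=get_image(c);cv2.imwrite(f"pics/{c}1.png",im[:,:,::-1])
st()
E
```

```text
clock: 6.2
position: [0.526, -0.3639, 0.363]
ee_rot: [-0.283, -3.129, -0.0]
force: [1.4, -0.4, -2.7]
width: 0.262
clock: 6.5
position: [0.5267, -0.3645, 0.392]
ee_rot: [0.019, 3.14, -0.001]
force: [-0.3, 0.4, -2.7]
width: 0.262
t6.50 p [ 0.5267 -0.3645  0.392 ] yawY 89.32 tilt [ 0.002 -0.001 -1.   ] f [-0.33  0.43 -2.69] tq [ 0.04 -0.02 -0.  ] w 0.262
shift cm [-1.52 38.83 -0.83] turn -0.08
t6.65 p [ 0.5264 -0.3641  0.3907] yawY 89.12 tilt [-0.     0.001 -1.   ] f [-0.16 -0.25 -2.4 ] tq [ 0.1  -0.   -0.01] w 0.262
```

View pics/wrist1.png

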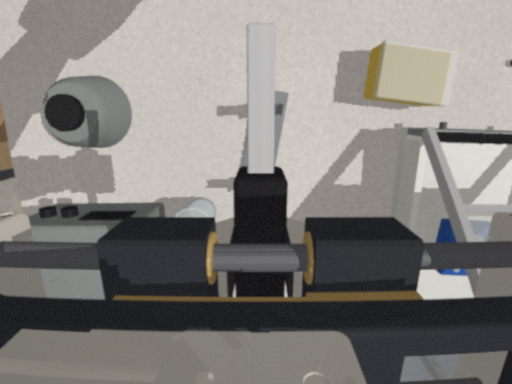

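View pics/scene1.png

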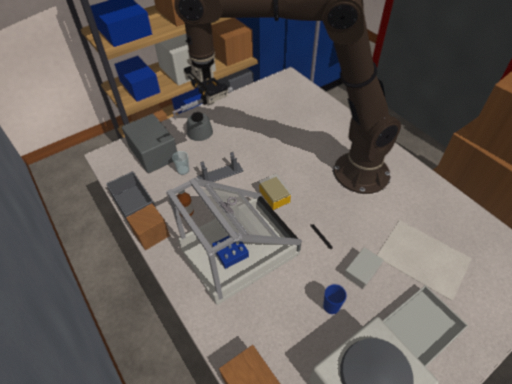

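```bash
python3 -m crank '[[[0,4.8,-0.5],0,255],[[0,4.8,-0.5],0,255],[[0,4.8,0],0,255],[[0,4.8,0],0,255],[[0,4.8,0],0,255]]' ; python3 -m crank '[[[0,4.8,0],0,255],[[0,4.8,0],0,255],[[0,4.8,0],0,255],[[0,0,0],0,255],[[0,0,0],0,255]]' ;  python3 - <<'E'
from h import *
go([0.5465,0.0236,0.40],89.4)
for c in ["scene","top"]:
    im,d=get_image(c);cv2.imwrite(f"pics/{c}2.png",im[:,:,::-1])
    k=get_calibration(c)
    for l in ["ring","hook_tip"]: print(c,l,[(round(q["score"],2),q["location"],np.round(proj(k,q["location"])[0],1)) for q in look_for(l,c)][:3])
im=cv2.imread("pics/top2.png");cv2.imwrite("pics/t2c.png",cv2.resize(im[80:200,190:290],(500,600),interpolation=cv2.INTER_CUBIC))
im=cv2.imread("pics/scene2.png");cv2.imwrite("pics/s2c.png",cv2.resize(im[130:250,180:300],(600,600),interpolation=cv2.INTER_CUBIC))
E
```

```text
clock: 7.15
position: [0.5295, -0.1224, 0.4007]
ee_rot: [-0.025, -3.141, -0.0]
force: [0.9, 0.6, -2.6]
width: 0.262
clock: 7.65
position: [0.5318, 0.021, 0.4005]
ee_rot: [-0.019, -3.141, 0.0]
force: [0.2, -0.9, -2.2]
width: 0.254
t7.65 p [0.5318 0.021  0.4005] yawY 89.29 tilt [-0.001 -0.    -1.   ] f [ 0.19 -0.86 -2.17] tq [-0.07  0.   -0.03] w 0.254
shift cm [-1.46  0.28  0.05] turn -0.11
scene ring [(0.88, [0.6571, 0.0352, 0.2504], array([240.3, 212.9])), (0.32, [0.5905, 0.0239, 0.422], array([254. , 165.9]))]
scene hook_tip [(0.74, [0.5961, 0.0232, 0.4236], array([252.3, 166.2]))]
top ring [(0.79, [0.6778, -0.0231, 0.2776], array([253.2, 130.3]))]
top hook_tip [(0.55, [0.6452, -0.4852, 0.0473], array([391.8, 155.2])), (0.38, [0.7302, -0.2534, 0.1033], array([324.9, 125.4]))]
```

View pics/t2c.png

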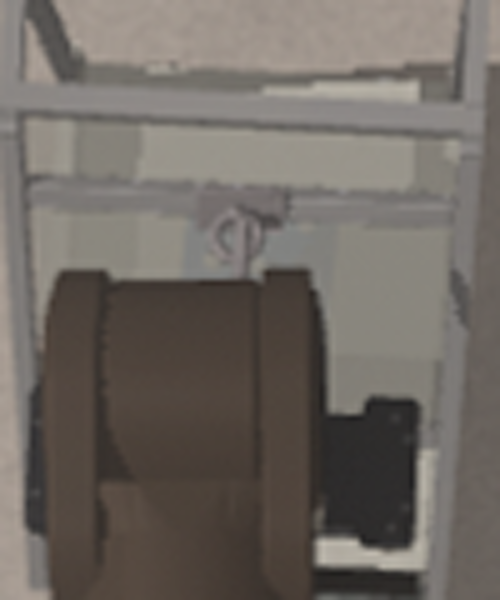

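View pics/s2c.png

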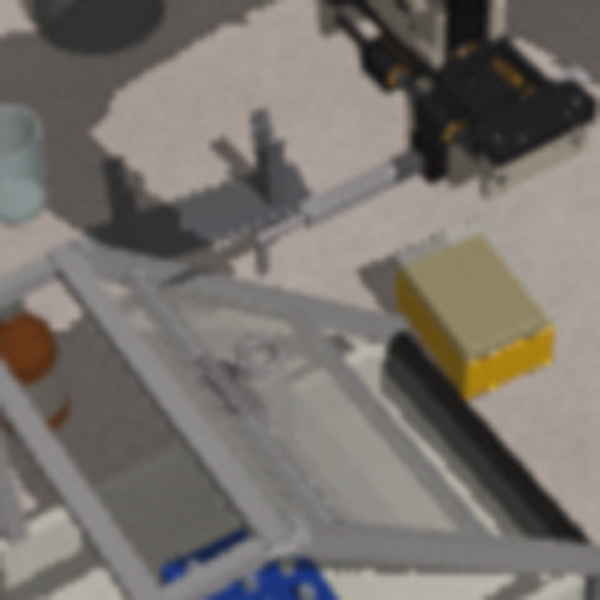

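```bash
python3 - <<'E'
from h import *
s,R,y=st()
g=s['position']+np.array([0,0,.019]);x=-R[:,0]
for off in [.131,.133,.136]:
  P=[g+x*(off-.03),g+x*off,g+x*off+[0,0,-.032]]
  for c,o,sc in [("scene",(180,130),5),("top",(190,80),5)]:
    print(off,c,np.round((proj(get_calibration(c),P)-o)*sc))
for c,o,sc in [("scene",(180,130),5),("top",(190,80),5)]:
  print(np.round((proj(get_calibration(c),[[.6795,.0222,.312]])-o)*sc))
k=get_calibration("top")
print(np.round(onplane(k,(190+240/5,80+212/5),.4195),4), np.round(onplane(k,(190+236/5,80+238/5),.312),4))
r=tri(ray(k,(190+236/5,80+238/5)),ray(get_calibration("scene"),(180+257/5,130+355/5)));print(r)
E
```

```text
t7.95 p [0.532  0.0184 0.401 ] yawY 89.05 tilt [ 0. -0. -1.] f [ 0.02 -0.4  -1.8 ] tq [ 0.02 -0.03  0.01] w 0.259
0.131 scene [[304. 205.]
 [262. 227.]
 [265. 263.]]
0.131 top [[235. 286.]
 [238. 229.]
 [240. 241.]]
0.133 scene [[302. 207.]
 [259. 228.]
 [262. 264.]]
0.133 top [[235. 283.]
 [238. 226.]
 [240. 237.]]
0.136 scene [[297. 209.]
 [254. 231.]
 [258. 266.]]
0.136 top [[236. 277.]
 [238. 220.]
 [240. 231.]]
[[256. 359.]]
[[236. 236.]]
[0.6723 0.0152 0.4195] [0.6782 0.0219 0.312 ]
(array([0.67783218, 0.02173452, 0.31475664]), [np.float64(0.00010664480527651183), np.float64(0.00010664480527642244)])
```

```bash
python3 -m crank '[[[-1.27,0.55,1],-0.3,255],[[0,0,2],0,255],[[0,0,2],0,255],[[0,0,1],0,255],[[0,0,0],0,255]]' ; python3 -m crank '[[[0,0,0],0,255],[[0,0,0],0,255]]' ; python3 - <<'E'
from h import *
go([0.5447,0.0241,0.34],89.4)
for c in ["scene","top"]:
    im,d=get_image(c);cv2.imwrite(f"pics/{c}3.png",im[:,:,::-1])
im=cv2.imread("pics/top3.png");cv2.imwrite("pics/t3c.png",cv2.resize(im[100:150,212:262],(600,600),interpolation=cv2.INTER_CUBIC))
im=cv2.imread("pics/scene3.png");cv2.imwrite("pics/s3c.png",cv2.resize(im[165:225,205:265],(600,600),interpolation=cv2.INTER_CUBIC))
E
```

```text
clock: 8.45
position: [0.5444, 0.0251, 0.3393]
ee_rot: [-0.014, -3.139, 0.001]
force: [-0.4, 0.3, -1.5]
width: 0.254
clock: 8.65
position: [0.5455, 0.025, 0.3419]
ee_rot: [0.014, 3.14, 0.0]
force: [0.7, -0.6, -1.9]
width: 0.261
t8.65 p [0.5455 0.025  0.3419] yawY 89.49 tilt [ 0.002  0.    -1.   ] f [ 0.68 -0.62 -1.86] tq [0.05 0.01 0.02] w 0.261
shift cm [ 0.08 -0.09  0.19] turn 0.09
```

View pics/t3c.png

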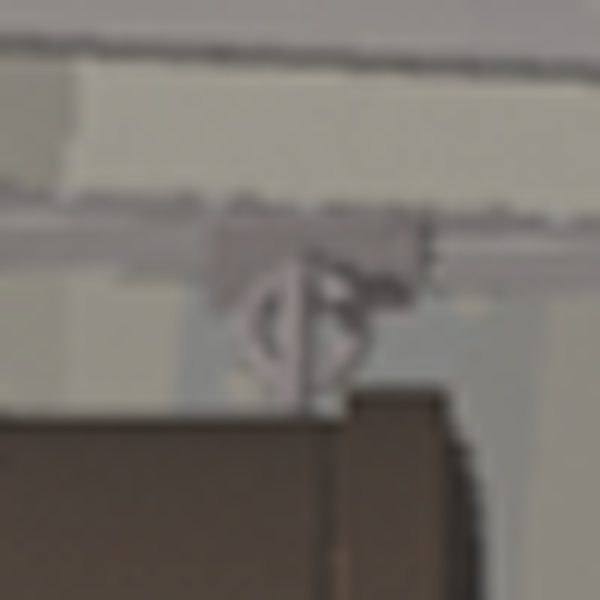

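View pics/s3c.png

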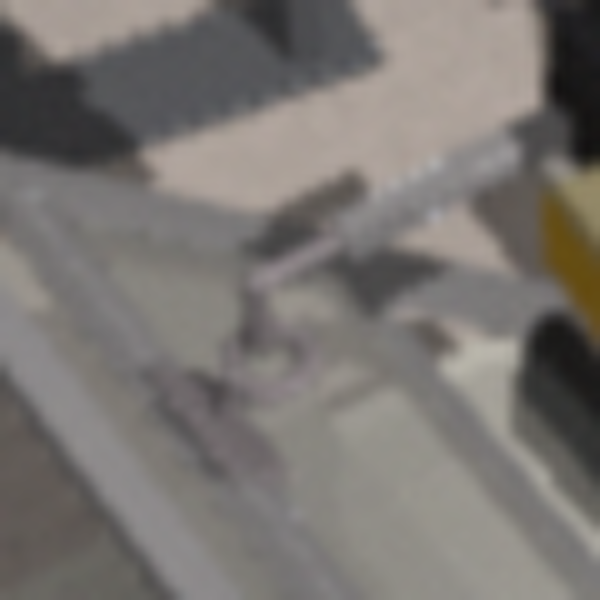

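```bash
python3 - <<'E'
from h import *
p=np.array([.545,.0250,.3415]);yaw=np.radians(-.5)
g=p+[0,0,.019];x=np.array([np.cos(yaw),np.sin(yaw),0])
T=dict(scene=((205,165),10),top=((212,100),12))
for c in T:
  o,sc=T[c];k=get_calibration(c);im=cv2.imread("pics/%s3.png"%c)
  w=600//sc
  big=cv2.resize(im[o[1]:o[1]+w,o[0]:o[0]+w],(600,600),interpolation=cv2.INTER_CUBIC)
  f=lambda X:((proj(k,X)-o+.5)*sc-.5).astype(int)
  th=np.linspace(0,2*np.pi,40)
  for off,col in [(.133,(0,0,255)),(.137,(0,255,0))]:
    for P in f([g+x*(off-.03),g+x*off,g+x*off-[0,0,.032]]): cv2.circle(big,tuple(map(int,P)),4,col,-1)
  for r in (.009,.016):
    cv2.polylines(big,[f(np.c_[.6787+r*np.cos(th),.0219+r*np.sin(th),th*0+.3135])],True,(255,0,0),1)
  cv2.imwrite("pics/o3%s.png"%c,big)
E
```

```text
(no output)
```

View pics/o3top.png

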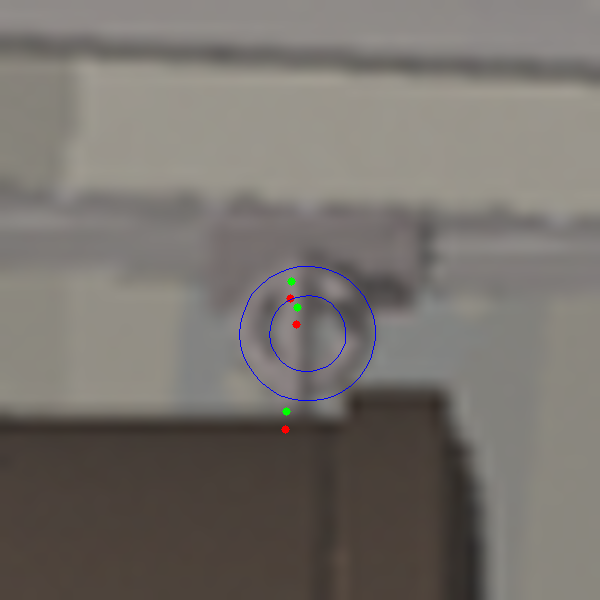

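View pics/o3scene.png

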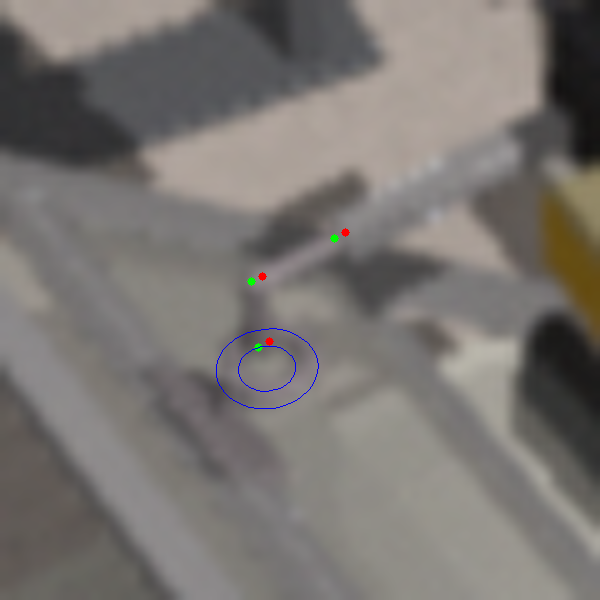

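```bash
python3 -m crank '[[[0.4,0,0],0,255],[[0,0,0.4],0,255],[[0,0,0.3],0,255],[[0,0,0.3],0,255],[[0,0,0],0,255]]' ; python3 -m crank '[[[0,0,0.3],0,255],[[0,0,0.2],0,255],[[0,0,0],0,255]]' ;python3 -c "
from h import *
st()"
```

```text
clock: 9.25
position: [0.5405, 0.0252, 0.3304]
ee_rot: [-0.014, -3.141, 0.0]
force: [-0.1, -0.4, -2.7]
width: 0.253
clock: 9.55
position: [0.5407, 0.0251, 0.3256]
ee_rot: [-0.014, -3.141, 0.0]
force: [-0.4, -0.7, -3.0]
width: 0.257
t9.55 p [0.5407 0.0251 0.3256] yawY 89.50 tilt [-0.001 -0.    -1.   ] f [-0.42 -0.74 -2.98] tq [ 0.05 -0.01  0.  ] w 0.257
```

```bash
python3 - <<'E'
from h import *
for c in ["scene","top"]:
    im,d=get_image(c);cv2.imwrite(f"pics/{c}4.png",im[:,:,::-1])
im=cv2.imread("pics/top4.png");a=cv2.resize(im[100:150,212:262],(400,400),interpolation=cv2.INTER_CUBIC)
im=cv2.imread("pics/scene4.png");b=cv2.resize(im[175:215,210:250],(400,400),interpolation=cv2.INTER_CUBIC)
cv2.imwrite("pics/c4.png",np.hstack([a,b]));st()
E
```

```text
t9.65 p [0.5408 0.0251 0.3259] yawY 89.50 tilt [-0. -0. -1.] f [-0.81 -0.27 -2.65] tq [ 0.07  0.05 -0.  ] w 0.258
```

View pics/c4.png

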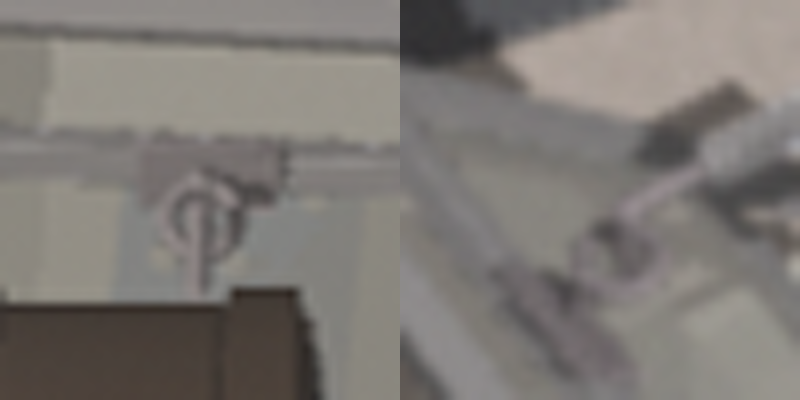

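```bash
python3 -m crank '[[[0,0,0.4],0,255],[[0,0,0.4],0,255],[[0,0,0.2],0,255],[[0,0,0],0,255]]' ;python3 -c "
from h import *
st()"; python3 -m crank '[[[0,0,0.4],0,255],[[0,0,0.3],0,255],[[0,0,0],0,255],[[0,0,0],0,255]]' ;python3 - <<'E'
from h import *
st()
for c in ["scene","top"]:
    im,d=get_image(c);cv2.imwrite(f"pics/{c}5.png",im[:,:,::-1])
im=cv2.imread("pics/top5.png");a=cv2.resize(im[100:150,212:262],(400,400),interpolation=cv2.INTER_CUBIC)
im=cv2.imread("pics/scene5.png");b=cv2.resize(im[175:215,210:250],(400,400),interpolation=cv2.INTER_CUBIC)
cv2.imwrite("pics/c5.png",np.hstack([a,b]));st()
E
```

```text
clock: 10.05
position: [0.5406, 0.0252, 0.3155]
ee_rot: [-0.014, -3.141, 0.0]
force: [0.1, 0.3, -1.8]
width: 0.262
t10.05 p [0.5406 0.0252 0.3155] yawY 89.50 tilt [-0.001 -0.    -1.   ] f [ 0.1   0.29 -1.75] tq [0.01 0.01 0.03] w 0.262
clock: 10.45
position: [0.541, 0.0251, 0.3092]
ee_rot: [0.014, 3.141, 0.0]
force: [-0.7, -0.5, 0.4]
width: 0.261
t10.45 p [0.541  0.0251 0.3092] yawY 89.50 tilt [ 0.001  0.    -1.   ] f [-0.65 -0.5   0.41] tq [-0.04 -0.14  0.05] w 0.261
t10.55 p [0.541  0.0251 0.3092] yawY 89.50 tilt [ 0.001  0.    -1.   ] f [ 0.29  0.48 -0.25] tq [ 0.01 -0.24  0.05] w 0.258
```

View pics/c5.png

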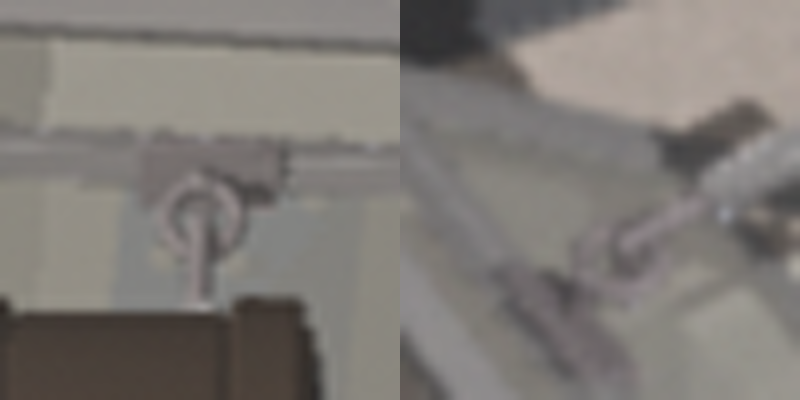

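```bash
cat >> h.py <<'E'
def avg(n=4):
    F=[];T=[];P=[]
    for i in range(n):
        get_image("wrist");s=monitor.observe();F.append(s['force']);T.append(s['ft_torque']);P.append(s['position'])
    print('t%.2f'%s['clock'],'P',np.round(np.mean(P,0),4),'F',np.round(np.mean(F,0),2),'sd',np.round(np.std(F,0),1),'T',np.round(np.mean(T,0),3))
    return np.mean(F,0)
E
python3 -m crank '[[[0,0,-0.2],0,255],[[0,0,0],0,255]]' ;python3 -c "
from h import *
avg(6)"; python3 -m crank '[[[0.2,0,0],0,255],[[0.1,0,0],0,255],[[0,0,0],0,255]]' ;python3 -c "
from h import *
avg()"
```

```text
clock: 10.75
position: [0.5407, 0.0251, 0.311]
ee_rot: [-0.014, -3.141, 0.0]
force: [0.0, -0.1, -1.9]
width: 0.258
t11.05 P [0.5407 0.0252 0.3108] F [-0.02  0.01 -2.77] sd [0.5 0.4 0.5] T [ 0.016 -0.     0.009]
clock: 11.35
position: [0.538, 0.0252, 0.3111]
ee_rot: [0.014, 3.141, 0.0]
force: [0.3, -0.2, -2.0]
width: 0.255
t11.55 P [0.5379 0.0252 0.3111] F [ 1.12  0.12 -1.43] sd [0.2 0.1 0.4] T [ 0.033 -0.255 -0.   ]
```

```bash
python3 -m crank '[[[0.1,0,0.1],0,255],[[0.1,0,0.1],0,255],[[0.1,0,0.1],0,255]]' ;python3 -c "
from h import *
st()"; python3 -m crank '[[[0.1,0,0.1],0,255],[[0.1,0,0.1],0,255],[[0.1,0,0.1],0,255]]' ;python3 -c "
from h import *
st()"
```

```text
clock: 11.85
position: [0.5358, 0.0252, 0.3084]
ee_rot: [0.014, 3.139, 0.0]
force: [4.6, 0.1, -0.7]
width: 0.256
t11.85 p [0.5358 0.0252 0.3084] yawY 89.50 tilt [ 0.003  0.    -1.   ] f [ 4.6   0.13 -0.67] tq [ 0.03 -1.37 -0.01] w 0.256
clock: 12.15
position: [0.5327, 0.0253, 0.3054]
ee_rot: [0.014, 3.139, 0.0]
force: [4.2, 0.8, -1.0]
width: 0.257
t12.15 p [0.5327 0.0253 0.3054] yawY 89.51 tilt [ 0.002  0.    -1.   ] f [ 4.18  0.77 -1.01] tq [ 0.05 -1.34  0.07] w 0.257
```

```bash
python3 -m crank '[[[0.15,0,0.15],0,255],[[0.15,0,0.15],0,255],[[0.15,0,0.15],0,255],[[0.15,0,0.15],0,255],[[0.15,0,0.15],0,255]]' ; python3 -m crank '[[[0.15,0,0.15],0,255],[[0.15,0,0.15],0,255],[[0.15,0,0.15],0,255],[[0.15,0,0.15],0,255],[[0.15,0,0.15],0,255]]' ;python3 - <<'E'
from h import *
avg(3)
for c in ["scene","top"]:
    im,d=get_image(c);cv2.imwrite(f"pics/{c}6.png",im[:,:,::-1])
im=cv2.imread("pics/top6.png");a=cv2.resize(im[100:150,212:262],(400,400),interpolation=cv2.INTER_CUBIC)
im=cv2.imread("pics/scene6.png");b=cv2.resize(im[175:225,205:255],(400,400),interpolation=cv2.INTER_CUBIC)
cv2.imwrite("pics/c6.png",np.hstack([a,b]));st()
E
```

```text
clock: 12.65
position: [0.5252, 0.0254, 0.2979]
ee_rot: [0.013, 3.139, 0.0]
force: [5.4, 1.4, -0.1]
width: 0.256
clock: 13.15
position: [0.5178, 0.0255, 0.2904]
ee_rot: [0.013, 3.139, 0.001]
force: [5.2, 0.1, -0.6]
width: 0.255
t13.30 P [0.5174 0.0255 0.2902] F [ 4.35  0.57 -1.24] sd [0.3 0.3 0.5] T [ 0.128 -1.251  0.069]
t13.40 p [0.5173 0.0255 0.2902] yawY 89.52 tilt [ 0.001  0.    -1.   ] f [ 5.43  0.51 -1.47] tq [ 0.15 -1.24  0.07] w 0.260
```

View pics/c6.png

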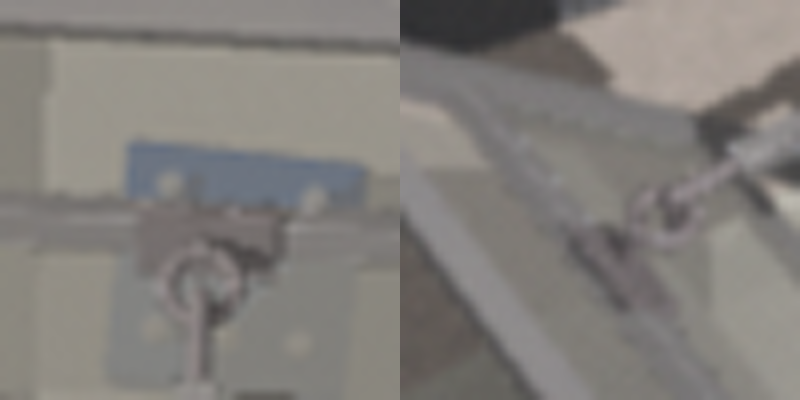

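```bash
python3 -m crank '[[[0.2,0,0.2],0,255],[[0.2,0,0.2],0,255],[[0.2,0,0.2],0,255],[[0.2,0,0.2],0,255],[[0.2,0,0.2],0,255]]' ; python3 -m crank '[[[0.2,0,0.2],0,255],[[0.2,0,0.2],0,255],[[0.2,0,0.2],0,255],[[0.2,0,0.2],0,255],[[0.2,0,0.2],0,255]]' ; python3 -m crank '[[[0.2,0,0.2],0,255],[[0.2,0,0.2],0,255],[[0.2,0,0.2],0,255],[[0.2,0,0.2],0,255],[[0.2,0,0.2],0,255]]' ; python3 -c "
from h import *
st()"
```

```text
clock: 13.9
position: [0.5076, 0.0257, 0.2803]
ee_rot: [0.013, 3.14, 0.0]
force: [5.5, 0.8, -1.0]
width: 0.258
clock: 14.4
position: [0.4976, 0.0258, 0.2704]
ee_rot: [0.013, 3.14, 0.001]
force: [5.9, 1.8, -0.6]
width: 0.257
clock: 14.9
position: [0.4877, 0.026, 0.2604]
ee_rot: [0.013, 3.14, 0.001]
force: [5.4, 1.3, -0.3]
width: 0.254
t14.90 p [0.4877 0.026  0.2604] yawY 89.54 tilt [ 0.002  0.    -1.   ] f [ 5.4   1.33 -0.34] tq [ 0.32 -1.5   0.21] w 0.254
```

```bash
python3 -m crank '[[[0.15,0.03,0.15],0,255],[[0.15,0.03,0.15],0,255],[[0.15,0.03,0.15],0,255],[[0.15,0,0.15],0,255],[[0.15,0,0.15],0,255]]' ; python3 -m crank '[[[0.15,0,0.15],0,255],[[0.15,0,0.15],0,255],[[0.15,0,0.15],0,255],[[0.1,0,0.1],0,255]]' ;  python3 -c "
from h import *
st()"
```

```text
clock: 15.4
position: [0.4801, 0.0266, 0.2529]
ee_rot: [0.014, 3.14, 0.0]
force: [5.0, 0.6, 0.1]
width: 0.257
clock: 15.8
position: [0.4745, 0.0267, 0.2473]
ee_rot: [0.014, 3.14, 0.0]
force: [4.9, 0.8, -0.9]
width: 0.255
t15.80 p [0.4745 0.0267 0.2473] yawY 89.50 tilt [ 0.002  0.    -1.   ] f [ 4.87  0.82 -0.91] tq [ 0.13 -1.35  0.01] w 0.255
```

```bash
python3 -m crank '[[[0.1,0,0.1],0,255],[[0.1,0,0.1],0,255],[[0.1,0,0.1],0,255],[[0.1,0,0.1],0,255],[[0.1,0,0.1],0,255]]' ; python3 -m crank '[[[0.1,0,0.1],0,255],[[0.1,0,0.1],0,255]]' ; python3 -m crank '[[[0.1,0,0.1],0,255],[[0,0,0],0,255]]' ; python3 -c "
from h import *
avg(4)"
```

```text
clock: 16.3
position: [0.4696, 0.0267, 0.2424]
ee_rot: [0.014, 3.14, 0.0]
force: [6.2, -0.6, -0.9]
width: 0.26
clock: 16.5
position: [0.4677, 0.0268, 0.2404]
ee_rot: [0.013, 3.14, 0.0]
force: [5.8, 0.8, -0.4]
width: 0.259
clock: 16.7
position: [0.4664, 0.0268, 0.2392]
ee_rot: [0.013, 3.14, 0.0]
force: [5.5, 1.2, -1.2]
width: 0.257
t16.90 P [0.4663 0.0268 0.2392] F [ 5.34  0.66 -0.95] sd [0.3 0.4 0.5] T [ 0.142 -1.24   0.088]
```

```bash
python3 -m crank '[[[0.1,0,0.1],0,255]]';python3 -m crank '[[[0.1,0,0.1],0,255]]'
```

```text
clock: 17.0
position: [0.4656, 0.0268, 0.2384]
ee_rot: [0.014, 3.14, 0.0]
force: [5.8, 0.9, -0.7]
width: 0.264
clock: 17.1
position: [0.4646, 0.0268, 0.2373]
ee_rot: [0.013, 3.14, 0.0]
force: [6.1, 0.8, -0.5]
width: 0.258
```

```bash
python3 -m crank '[[[0.1,0,0.1],0,255]]'
```

```text
clock: 17.2
position: [0.4635, 0.0268, 0.2363]
ee_rot: [0.013, 3.14, 0.0]
force: [4.8, 0.9, -1.3]
width: 0.257
```

```bash
python3 -m crank '[[[0.1,0,0.1],0,255]]'
```

```text
clock: 17.3
position: [0.4625, 0.0269, 0.2353]
ee_rot: [0.013, 3.14, 0.0]
force: [4.6, 0.9, -0.6]
width: 0.257
```

```bash
python3 -m crank '[[[0.1,0,0.1],0,255]]'
```

```text
clock: 17.4
position: [0.4614, 0.0269, 0.2343]
ee_rot: [0.013, 3.14, 0.0]
force: [4.8, 0.3, 0.1]
width: 0.255
```

```bash
python3 -m crank '[[[0.1,0,0.1],0,255]]'
```

```text
clock: 17.5
position: [0.4605, 0.0269, 0.2333]
ee_rot: [0.013, 3.14, 0.0]
force: [5.2, 1.1, -0.8]
width: 0.259
```

```bash
python3 -m crank '[[[0.1,0,0.1],0,255]]'
```

```text
clock: 17.6
position: [0.4595, 0.0269, 0.2323]
ee_rot: [0.013, 3.14, 0.0]
force: [5.3, 0.2, -0.8]
width: 0.258
```

```bash
python3 -m crank '[[[0.1,0,0.1],0,255]]'
```

```text
clock: 17.7
position: [0.4585, 0.0269, 0.2313]
ee_rot: [0.013, 3.14, 0.0]
force: [5.4, 0.2, -0.5]
width: 0.26
```

Inside the stop band now; I'm making one small step per call and reading the force each time.

```bash
python3 -m crank '[[[0.07,0,0.07],0,255]]'
```

```text
clock: 17.8
position: [0.4577, 0.0269, 0.2306]
ee_rot: [0.013, 3.14, 0.0]
force: [5.9, 0.6, -0.9]
width: 0.259
```

```bash
python3 -m crank '[[[0.07,0,0.07],0,255]]'
```

```text
clock: 17.9
position: [0.4571, 0.0269, 0.2299]
ee_rot: [0.013, 3.14, 0.0]
force: [5.6, 0.5, -1.0]
width: 0.259
```

```bash
python3 -m crank '[[[0.07,0,0.07],0,255]]'
```

```text
clock: 18.0
position: [0.4564, 0.0269, 0.2292]
ee_rot: [0.013, 3.14, 0.0]
force: [6.2, 0.3, -1.2]
width: 0.257
```

```bash
python3 -m crank '[[[0.07,0,0.07],0,255]]'
```

```text
clock: 18.1
position: [0.456, 0.0269, 0.2286]
ee_rot: [0.013, 3.14, 0.001]
force: [6.5, 0.6, 0.3]
width: 0.251
```

```bash
python3 -m crank '[[[0.07,0,0.07],0,255]]'
```

```text
clock: 18.2
position: [0.456, 0.027, 0.2282]
ee_rot: [0.013, 3.138, 0.001]
force: [8.3, 0.8, 1.4]
width: 0.26
```

```bash
python3 -m crank '[[[0.07,0,0.07],0,255]]'
```

```text
clock: 18.3
position: [0.4559, 0.027, 0.2278]
ee_rot: [0.013, 3.137, 0.001]
force: [9.8, 0.2, 1.8]
width: 0.256
```

```bash
python3 -m crank '[[[0.07,0,0.07],0,255]]'
```

```text
clock: 18.4
position: [0.4559, 0.0271, 0.2274]
ee_rot: [0.013, 3.135, 0.001]
force: [11.0, 0.4, 2.6]
width: 0.261
```

```bash
python3 -c "
from h import *
F=avg(3)-[0,0,-2.5];print(F,np.linalg.norm(F),(F[0]+F[2])/2**.5);st()"
```

```text
t18.55 P [0.4559 0.027  0.2275] F [9.97 0.72 1.48] sd [0.6 0.8 0.4] T [ 0.122 -2.693  0.058]
[9.9741073  0.7213425  3.98459928] 10.764765807737804 9.870296080931645
t18.55 p [0.4559 0.027  0.2275] yawY 89.51 tilt [ 0.006  0.001 -1.   ] f [ 9.92 -0.11  1.4 ] tq [ 0.11 -2.66  0.09] w 0.263
```

```bash
python3 -m crank '[[[0.1,0,0.1],0,255]]';  python3 -c "
from h import *
F=avg(3)-[0,0,-2.5];print(F,np.linalg.norm(F),(F[0]+F[2])/2**.5);st()"
```

```text
clock: 18.65
position: [0.4558, 0.0271, 0.2269]
ee_rot: [0.013, 3.133, 0.001]
force: [14.3, -0.3, 2.7]
width: 0.257
t18.80 P [0.4558 0.027  0.2269] F [11.62 -0.06  3.04] sd [0.2 0.5 0.3] T [ 0.059 -3.221  0.042]
[11.61712586 -0.06186185  5.54495379] 12.872760105215896 12.135422901994074
t18.80 p [0.4558 0.027  0.2269] yawY 89.50 tilt [ 0.008  0.001 -1.   ] f [11.4  -0.08  3.02] tq [ 0.05 -3.18  0.03] w 0.259
```

```bash
python3 -m crank '[[[0.04,0,0.04],0,255],[[0,0,0],0,255]]';  python3 -c "
from h import *
for i in range(4):
  F=avg(4)-[0,0,-2.5];print(F,np.linalg.norm(F),(F[0]+F[2])/2**.5)
st()"
```

```text
clock: 19.0
position: [0.4558, 0.027, 0.2267]
ee_rot: [0.014, 3.132, 0.002]
force: [12.7, 0.1, 3.7]
width: 0.256
t19.20 P [0.4558 0.027  0.2267] F [11.62  0.46  2.84] sd [0.2 0.1 0.4] T [ 0.076 -3.375  0.029]
[11.62223171  0.46352071  5.34161904] 12.79937558406494 11.995253900403407
t19.40 P [0.4558 0.027  0.2267] F [12.62  0.33  2.91] sd [0.5 0.2 0.6] T [ 0.061 -3.412  0.051]
[12.62240745  0.33120875  5.4125852 ] 13.737938258783338 12.752665601499459
t19.60 P [0.4558 0.027  0.2267] F [12.58  0.19  3.03] sd [0.6 0.1 0.6] T [ 0.066 -3.404  0.039]
[12.58360062  0.18665156  5.52650243] 13.744965353129198 12.805776676587598
t19.80 P [0.4558 0.027  0.2267] F [12.52 -0.33  3.3 ] sd [0.5 0.1 0.2] T [ 0.067 -3.411  0.052]
[12.51951161 -0.32798825  5.80173929] 13.802388415827382 12.955080747886928
t19.80 p [0.4558 0.027  0.2267] yawY 89.50 tilt [ 0.009  0.001 -1.   ] f [12.7  -0.19  3.09] tq [ 0.06 -3.4  -0.  ] w 0.262
```

```bash
python3 -m crank '[[[-0.15,0,-0.1],0,255],[[-0.15,0,-0.1],0,255],[[-0.15,0,-0.1],0,255],[[-0.1,0,0],0,255]]';  python3 -c "
from h import *
avg(4);st()"
```

```text
clock: 20.2
position: [0.4563, 0.0268, 0.2275]
ee_rot: [-0.013, -3.14, -0.0]
force: [-1.7, 0.7, 0.5]
width: 0.257
t20.40 P [0.4563 0.0268 0.2274] F [-0.19  0.67  1.22] sd [0.4 0.1 0.2] T [ 0.176 -0.337  0.097]
t20.40 p [0.4564 0.0268 0.2274] yawY 89.51 tilt [-0.001  0.    -1.   ] f [-0.44  0.56  1.06] tq [ 0.16 -0.23  0.09] w 0.257
```

```bash
python3 -m crank '[[[-0.2,0,-0.1],0,255],[[-0.2,0,-0.1],0,255],[[0,0,0],0,255]]';  python3 - <<'E'
from h import *
avg(4);st()
for c in ["scene","top"]:
    im,d=get_image(c);cv2.imwrite(f"pics/{c}7.png",im[:,:,::-1])
im=cv2.imread("pics/top7.png");a=cv2.resize(im[120:170,212:262],(400,400),interpolation=cv2.INTER_CUBIC)
im=cv2.imread("pics/scene7.png");b=cv2.resize(im[185:235,220:270],(400,400),interpolation=cv2.INTER_CUBIC)
cv2.imwrite("pics/c7.png",np.hstack([a,b]));st()
E
```

```text
clock: 20.7
position: [0.461, 0.0266, 0.2295]
ee_rot: [-0.014, -3.141, 0.0]
force: [0.2, -0.5, -3.5]
width: 0.257
t20.90 P [0.4609 0.0267 0.2295] F [ 0.14  0.25 -3.18] sd [0.3 0.4 0.6] T [ 0.051 -0.024  0.014]
t20.90 p [0.4609 0.0267 0.2295] yawY 89.50 tilt [-0. -0. -1.] f [-0.22 -0.36 -2.82] tq [ 0.01 -0.01 -0.01] w 0.259
t21.00 p [0.4609 0.0267 0.2295] yawY 89.50 tilt [-0. -0. -1.] f [ 0.77  0.29 -3.  ] tq [0.02 0.05 0.08] w 0.256
```

View pics/c7.png

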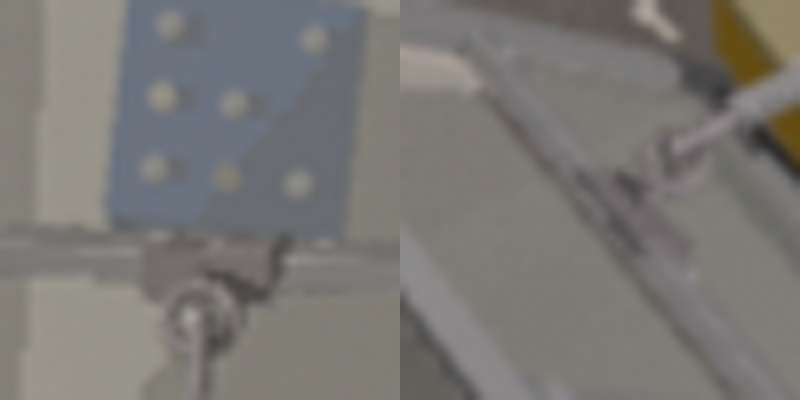

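```bash
python3 -m crank '[[[0,-0.1,-0.2],0,255],[[0,0,-0.4],0,255],[[0,0,-0.4],0,255]]'; python3 -c "
from h import *
avg(3)"; python3 -m crank '[[[0,0,-0.5],0,255],[[0,0,-0.5],0,255],[[0,0,-0.5],0,255],[[0,0,-0.5],0,255]]'; python3 -m crank '[[[0,0,-1],0,255],[[0,0,-1.5],0,255],[[0,0,-2],0,255],[[0,0,0],0,255]]'; python3 - <<'E'
from h import *
avg(3);st()
for c in ["scene","top"]:
    im,d=get_image(c);cv2.imwrite(f"pics/{c}8.png",im[:,:,::-1])
im=cv2.imread("pics/top8.png");a=cv2.resize(im[120:170,212:262],(400,400),interpolation=cv2.INTER_CUBIC)
im=cv2.imread("pics/scene8.png");b=cv2.resize(im[165:235,210:280],(400,400),interpolation=cv2.INTER_CUBIC)
cv2.imwrite("pics/c8.png",np.hstack([a,b]));st()
E
```

```text
clock: 21.3
position: [0.4611, 0.0257, 0.24]
ee_rot: [0.014, 3.141, 0.0]
force: [0.0, 0.2, -2.6]
width: 0.258
t21.45 P [0.4614 0.0258 0.2404] F [ 0.05 -0.12 -2.34] sd [0.3 0.2 0.7] T [0.05  0.033 0.009]
clock: 21.85
position: [0.4611, 0.0257, 0.2602]
ee_rot: [0.014, 3.141, 0.0]
force: [0.7, -0.9, -2.9]
width: 0.26
clock: 22.25
position: [0.4625, 0.0258, 0.3073]
ee_rot: [0.014, 3.137, 0.002]
force: [0.4, -0.2, -2.7]
width: 0.259
t22.40 P [0.4612 0.0258 0.305 ] F [ 0.28  0.15 -2.5 ] sd [0.4 0.3 0.4] T [0.035 0.014 0.024]
t22.40 p [0.4607 0.0258 0.3042] yawY 89.51 tilt [-0.  0. -1.] f [ 0.89  0.47 -1.93] tq [0.03 0.05 0.04] w 0.258
t22.50 p [0.4605 0.0257 0.3038] yawY 89.50 tilt [-0.001 -0.    -1.   ] f [ 0.86 -0.56 -1.27] tq [ 0.05 -0.03 -0.08] w 0.254
```

View pics/c8.png

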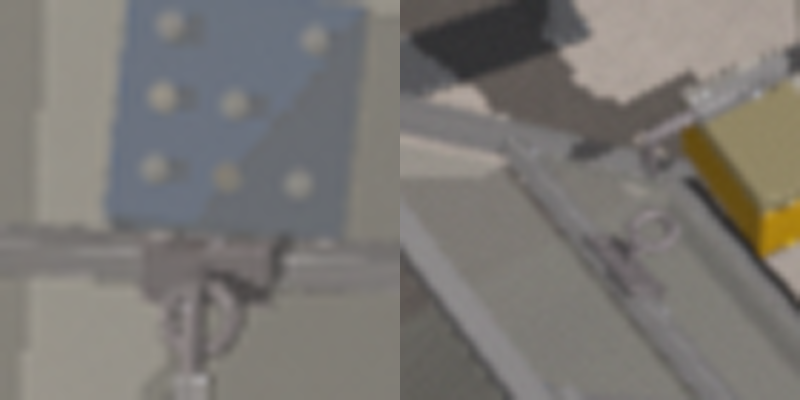

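```bash
python3 -m crank '[[[0,0,-4],0,255],[[0,0,-4],0,255],[[0,-4.7,-1],0,255],[[-0.8,-4.7,0],0,255],[[-0.8,-4.7,0],0,255]]'; python3 -m crank '[[[-0.8,-4.7,0],0,255],[[-0.8,-4.7,0],0,255],[[-0.8,-4.7,0],0,255],[[-0.8,-4.7,0],0,255],[[-0.8,-4.7,0],0,255]]'; python3 -m crank '[[[-0.8,-1.3,0],4,255],[[0,0,0],5.8,255],[[0,0,0],0,255]]'; python3 - <<'E'
from h import *
go([0.5267,-0.364,0.2],79.7)
E
```

```text
clock: 23.0
position: [0.4757, -0.1168, 0.3947]
ee_rot: [0.011, 3.141, 0.0]
force: [1.6, 1.0, -3.5]
width: 0.262
clock: 23.5
position: [0.514, -0.3522, 0.3936]
ee_rot: [-0.012, -3.14, -0.001]
force: [0.6, -0.1, -1.7]
width: 0.26
clock: 23.8
position: [0.5214, -0.3643, 0.393]
ee_rot: [-0.286, -3.126, -0.001]
force: [0.7, 0.4, -3.0]
width: 0.262
t23.80 p [ 0.5214 -0.3643  0.393 ] yawY 79.53 tilt [-0.003  0.001 -1.   ] f [ 0.72  0.41 -3.05] tq [ 0.02 -0.    0.04] w 0.262
shift cm [-0.56  0.12 19.3 ] turn -0.17
```

```bash
python3 -m crank '[[[-0.5,0.1,5],0,255],[[0,0,5],0,255],[[0,0,5],0,255],[[0,0,5],0,255],[[0,0,5],0,255]]'; python3 -m crank '[[[0,0,1.3],0,255],[[0,0,0],0,255],[[0,0,0],0,255],[[0,0,0],0,255]]'; python3 - <<'E'
from h import *
go([0.5267,-0.364,0.0459],79.7)
for c in ["scene","wrist","top"]:
    im,d=get_image(c);cv2.imwrite(f"pics/{c}9.png",im[:,:,::-1])
s,R,y=st()
g=s['position']+np.array([0,0,.019]);x=-R[:,0]
im=cv2.imread("pics/scene9.png");k=get_calibration("scene");o=(160,130)
b=cv2.resize(im[130:210,160:260],(800,640)[::1],interpolation=cv2.INTER_CUBIC)[:600]
for X in [g-x*.107,g+x*.103,g+x*.137,g+x*.137-[0,0,.032]]:
    q=((proj(k,X)[0]-o+.5)*8-.5).astype(int);cv2.circle(b,tuple(map(int,q)),3,(0,0,255),-1)
cv2.imwrite("pics/s9c.png",b)
E
```

```text
clock: 24.3
position: [0.5268, -0.3624, 0.143]
ee_rot: [0.275, 3.129, 0.001]
force: [1.0, 0.4, -2.0]
width: 0.256
clock: 24.7
position: [0.5281, -0.3649, 0.1348]
ee_rot: [0.281, 3.125, -0.003]
force: [0.6, 0.7, -2.9]
width: 0.26
t24.70 p [ 0.5281 -0.3649  0.1348] yawY 79.74 tilt [ 0.004 -0.002 -1.   ] f [ 0.59  0.66 -2.85] tq [-0.01 -0.03  0.04] w 0.260
shift cm [0.19 0.08 8.89] turn 0.04
t24.85 p [ 0.5276 -0.3643  0.1337] yawY 79.73 tilt [ 0.003 -0.001 -1.   ] f [ 0.18 -0.2  -2.63] tq [-0.02  0.06 -0.05] w 0.260
```

View pics/s9c.png

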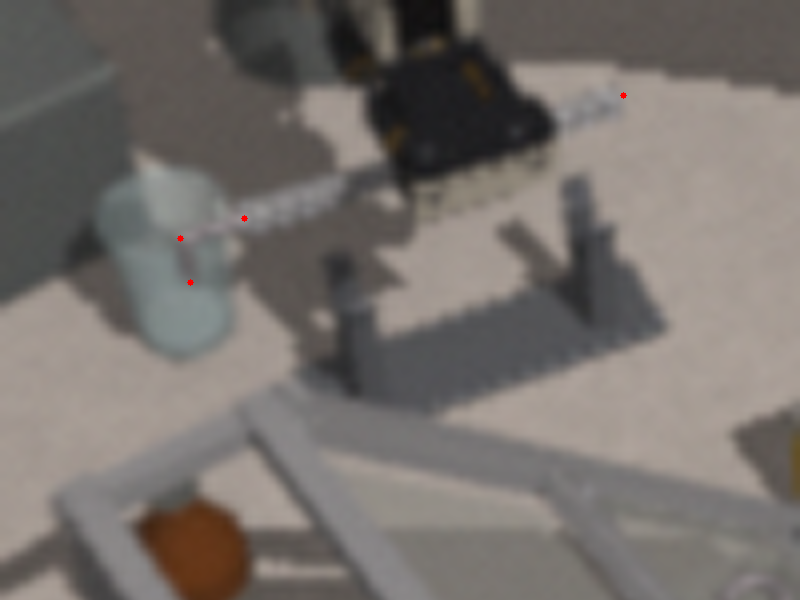

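View pics/wrist9.png

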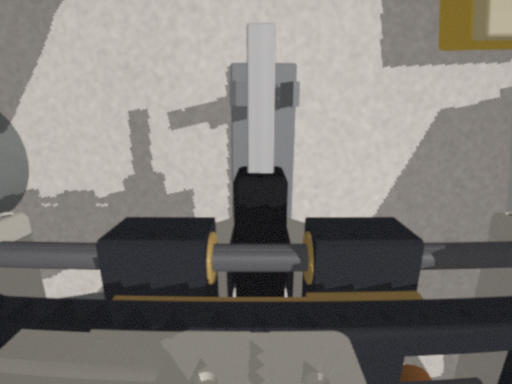

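```bash
python3 -m crank '[[[0.1,0.02,2.5],0,255],[[0,0,2.5],0,255],[[0,0,1],0,255],[[0,0,0],0,255],[[0,0,0],0,255]]'; python3 - <<'E'
from h import *
go([0.5267,-0.364,0.0459],79.7)
E
```

```text
clock: 25.35
position: [0.5262, -0.3639, 0.0729]
ee_rot: [0.282, 3.128, -0.001]
force: [-0.2, -0.1, -2.0]
width: 0.26
t25.35 p [ 0.5262 -0.3639  0.0729] yawY 79.70 tilt [ 0.001 -0.001 -1.   ] f [-0.2  -0.09 -2.03] tq [-0.04 -0.05 -0.02] w 0.260
shift cm [-0.05  0.    2.7 ] turn -0.0
```

```bash
python3 -m crank '[[[0,0,1],0,255],[[0,0,0.8],0,255],[[0,0,0.4],0,255],[[0,0,0],0,255],[[0,0,0],0,255]]'; python3 - <<'E'
from h import *
go([0.5267,-0.364,0.0459],79.7);avg(3)
E
```

```text
clock: 25.85
position: [0.5258, -0.3634, 0.0499]
ee_rot: [-0.282, -3.129, -0.0]
force: [-0.1, -0.6, -2.0]
width: 0.258
t25.85 p [ 0.5258 -0.3634  0.0499] yawY 79.70 tilt [-0.  0. -1.] f [-0.05 -0.56 -2.01] tq [ 0.04 -0.03  0.02] w 0.258
shift cm [-0.1  -0.05  0.4 ] turn 0.0
t26.00 P [ 0.5259 -0.3635  0.0501] F [ 0.08  0.39 -2.54] sd [0.7 0.2 0.3] T [-0.008 -0.018  0.002]
```

```bash
python3 -m crank '[[[-0.05,-0.05,0.2],0,255],[[0,0,0.1],0,255],[[0,0,0],0,255]]'; python3 - <<'E'
from h import *
avg(3)
E
python3 -m crank '[[[0,0,0.1],0,255],[[0,0,0],0,255]]'; python3 - <<'E'
from h import *
avg(3)
E
```

```text
clock: 26.3
position: [0.5261, -0.3638, 0.0467]
ee_rot: [-0.282, -3.129, -0.0]
force: [-0.7, 0.6, -2.7]
width: 0.259
t26.45 P [ 0.5261 -0.3639  0.0469] F [-0.14 -0.25 -2.85] sd [0.1 0.3 0.1] T [ 0.014 -0.012 -0.011]
clock: 26.65
position: [0.5263, -0.364, 0.046]
ee_rot: [0.282, 3.129, -0.0]
force: [0.3, -0.9, -1.2]
width: 0.258
t26.80 P [ 0.5263 -0.364   0.046 ] F [ 0.03 -0.3  -2.07] sd [0.3 0.1 0.3] T [-0.005  0.029  0.007]
```

Touching down at about the original height. I'll release slowly with low grip force.

```bash
python3 -m crank '[[[0,0,0.03],0,255],[[0,0,0],0,255]]' 10; python3 -c "
from h import *
avg(3)"; python3 -m crank '[[[0,0,0],0,170],[[0,0,0],0,150],[[0,0,0],0,120],[[0,0,0],0,60],[[0,0,0],0,0]]' 10; python3 -m crank '[[[0,0,0],0,0],[[0,0,0],0,0],[[0,0,0],0,0],[[0,0,0],0,0],[[0,0,0],0,0]]';  python3 - <<'E'
from h import *
st()
im,d=get_image("wrist");cv2.imwrite("pics/wrist10.png",im[:,:,::-1])
E
```

```text
clock: 27.0
position: [0.5263, -0.364, 0.0459]
ee_rot: [0.282, 3.129, 0.0]
force: [-1.2, 0.5, 2.5]
width: 0.26
t27.15 P [ 0.5263 -0.364   0.0458] F [-0.57  0.32  2.59] sd [0.6 0.3 0.6] T [0.209 0.257 0.009]
clock: 27.65
position: [0.5262, -0.3639, 0.0455]
ee_rot: [-0.282, -3.129, 0.0]
force: [0.2, 0.4, 0.1]
width: 0.617
clock: 28.15
position: [0.5262, -0.3639, 0.0456]
ee_rot: [0.282, 3.129, 0.0]
force: [-0.0, -0.2, -0.4]
width: 0.994
t28.15 p [ 0.5262 -0.3639  0.0456] yawY 79.70 tilt [ 0.  0. -1.] f [-0.   -0.2  -0.45] tq [ 0.   -0.04 -0.02] w 0.994
```

View pics/wrist10.png

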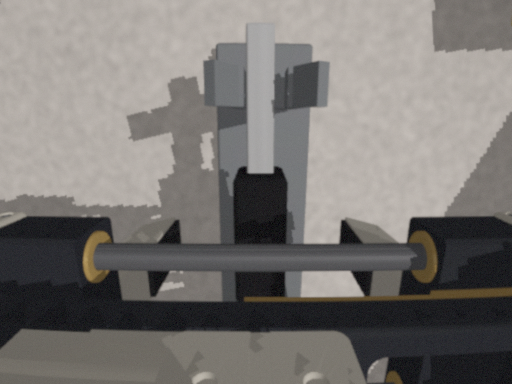

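The bar lies in the fork slot (bar at column 261, between fork arms at 228 and 309), and the fingers are open and clear of it. Next I lift straight up and check everything.

```bash
python3 -m crank '[[[0,0,-1],0,0],[[0,0,-3],0,0],[[0,0,-5],0,0],[[0,0,-5],0,0],[[0,0,-5],0,0]]'; python3 -m crank '[[[3,0,-5],0,0],[[4,0,-5],0,0],[[4,0,0],0,0],[[4,0,0],0,0],[[0,0,0],0,0]]'; python3 - <<'E'
from h import *
st()
P={}
for c in ["scene","top"]:
    im,d=get_image(c);cv2.imwrite(f"pics/{c}11.png",im[:,:,::-1])
    print(c,[(round(q["score"],2),q["location"]) for q in look_for("ring",c)][:2])
a=cv2.resize(cv2.imread("pics/top11.png")[90:240,180:430],(800,480),interpolation=cv2.INTER_CUBIC);cv2.imwrite("pics/t11c.png",a)
b=cv2.resize(cv2.imread("pics/scene11.png")[140:260,150:310],(800,600),interpolation=cv2.INTER_CUBIC);cv2.imwrite("pics/s11c.png",b)
E
```

```text
clock: 28.7
position: [0.5257, -0.3639, 0.2383]
ee_rot: [0.283, 3.129, -0.001]
force: [0.9, -0.3, 0.1]
width: 1.001
clock: 29.2
position: [0.3859, -0.34, 0.3187]
ee_rot: [0.291, 3.127, 0.003]
force: [0.4, -0.5, -0.1]
width: 1.002
t29.20 p [ 0.3859 -0.34    0.3187] yawY 79.38 tilt [ 0.001  0.002 -1.   ] f [ 0.42 -0.48 -0.14] tq [0.01 0.06 0.  ] w 1.002
scene [(0.92, [0.5745, 0.0386, 0.1717])]
top [(0.91, [0.5659, 0.0241, 0.1634])]
```

View pics/t11c.png

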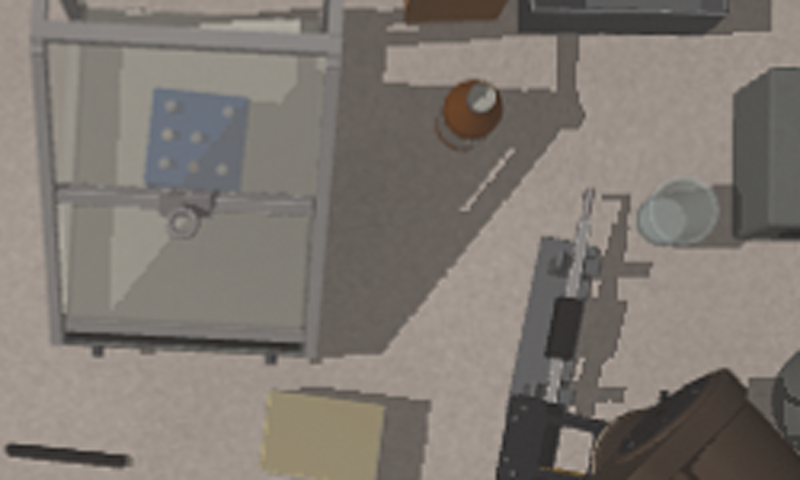

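View pics/s11c.png

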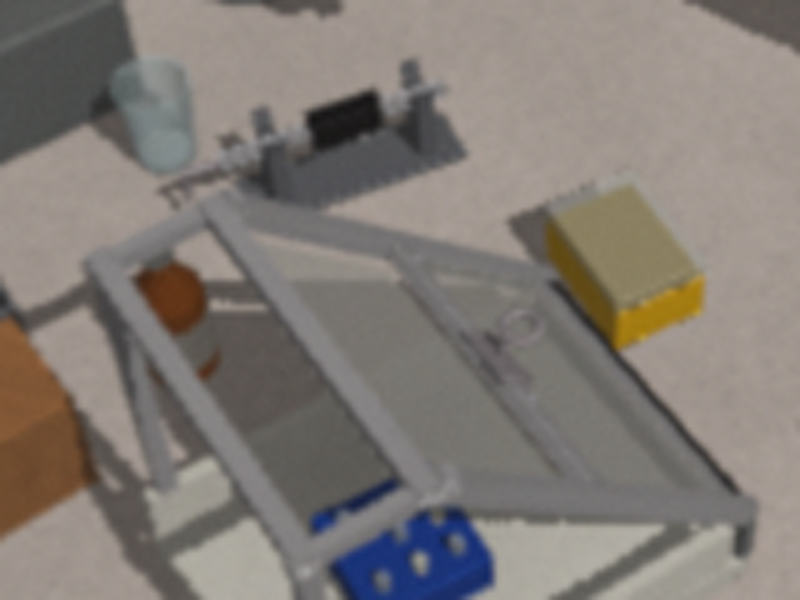

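View pics/scene11.png

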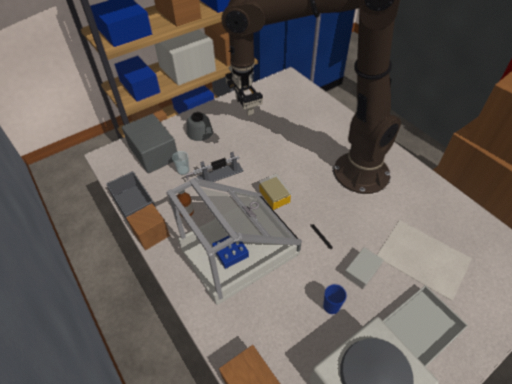

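```bash
python3 - <<'E'
from h import *
print(tri(ray(get_calibration("top"),(180+183/3.2,90+221/3.2)),ray(get_calibration("scene"),(150+521/5,140+328/5))))
from cell import workorder
print(workorder.sign_off())
E
```

```text
(array([0.59670215, 0.02446346, 0.23233648]), [np.float64(0.0019885653109002707), np.float64(0.001988565310900422)])
the job is handed in; nothing more can be done
None
```

The sash is shut and seated, the pole is back in its stand with the hook forward and down, and the job was handed in at about 29 s of the 72 s allowed.

- **Drawing:** The hook went into the ring cleanly. Pulling along the slope took about 5 N until the sash hit its stop, where the tool stopped moving and the force climbed.
- **Seating:** I held the pull for about a second. It averaged about 13 to 14 N in total, 12 to 13 N of that along the rails. The highest single reading was 14.3 N sideways, about 15 N in total, against the 20 N limit. The first 0.2 s average along the rails was right at 12.0 N.
- **Last checks:** The top and scene pictures show the ring still at the shut position, the pole lying in both forks, and the bystanders in view apparently where they were. The gripper is open and clear.
- **Ring height:** The two readings disagree a little. The hook contact puts the ring at about 238 mm above the table; the final pictures put it at about 232 mm, with a 2 mm mismatch between the two cameras. Both are inside the 229 to 241 mm range.

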